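# First in, first out: restock the key-blank lane

## Task

Take the oldest carton of key blanks, the one at the low front end of the roller lane, and lay it flat, lid up, in the grey bin, so that the next carton rolls down to the front stop. Then tip the new carton, which stands on end on the desk, down flat with its lid up and let go of it on the desk; take it again from above, load it lid up in the lane behind the other carton, lengthways and down on the rollers, and swing the keeper arm down across the lane behind it. Leave the other things on the desk where they are.

Things in the scene. Friction and masses are not known exactly. Their poses are not given: they have to be found in the camera images.
- rack: Roller lane with bare aluminium rails on a grey base plate, 220 x 84 mm, fixed to the desk; origin on the desk under the middle of its base, z up, x up the lane (front stop at -x, loading end at +x), y across. Its grey rollers fall 0.157 rad (9 degrees) towards -x and turn freely: cartons roll down by themselves, at up to 0.2 m/s. It holds two cartons end to end, long sides along the lane.
- lane_front (a point): Where a carton's origin is in the front slot: on the roller tops, mid-lane, 38 mm up from the front stop, which stands 14 mm above the rollers. Axes as the rack's. In the rack's frame x = -0.0675, y = 0, z = 0.036. The lane is 47 mm wide between side rails that stand 5 mm above the rollers and are 3 mm thick.
- lane_rear (a point): Where a carton's origin is in the rear slot: on the roller tops, mid-lane, 76 mm up the slope from lane_front. Axes as the rack's. In the rack's frame x = 0.0076, y = 0, z = 0.048. The rollers run on for 80 mm beyond it; the keeper arm crosses 71 mm beyond it.
- keeper (a joint): Keeper arm at the loading end: 8 mm square steel bar, on a stiff hinge that stays where left (0.06 N m). 0 = shut, level across the lane, at an end stop; it starts open at 1.7 to 2.2 rad; at pi/2 it is upright, beyond that it leans out to the rack's +y side (stop 2.4). Pivot in the rack's frame: x 0.078, y 0.037, z 0.075, axis along x. To shut: push over towards -y, then down.
- keeper_tip (a point): Centre of the black ball (radius 8 mm) at the keeper arm's free end, 74 mm from its pivot; at joint value q it is in the rack's frame at x = 0.078, y = 0.037 - 0.074 cos q, z = 0.075 + 0.074 sin q. About 1 N here moves the arm.
- carton_oldest: Plain white carton of key blanks, 40 x 76 x 29 mm (x, y, z), 0.15 kg, with a closed lid (1 mm wider) at its +z side; origin in the centre of its underside. The oldest: it lies in the lane's front slot, against the front stop, lid up, its long y axis up the lane.
- carton_next: The same kind of carton, lying in the lane right behind the oldest one; origin in the centre of its underside.
- carton_new: New carton, same kind and size, origin in the centre of its underside (the 40 x 76 mm face away from the lid). It stands on its 40 x 29 mm end on the desk before the lane: its y axis points up, its z axis (lid) is level, to the robot's right (about -y); its origin is 38 mm up. To come down lid up, its top must go over towards its underside's side, against its z axis.
- bin: Grey stacking bin, open on top, loose, 0.5 kg; 169 x 120 mm, 62 mm high, origin under its middle. The floor is 2 mm up and spans x -75 to +83 mm and y -56 to +56 mm inside; walls 2 mm thick and 62 mm high, the one at its -x end only 28 mm high and 9 mm thick. A fixed key milling machine, taller than the bin, stands close behind it (world x over 0.55, y under 0.1): stay clear of it.
- padlock: Steel padlock lying flat, 67 x 45 x 16 mm, between bin and new carton; stays where it is. To its left the desk in front of the lane (world x 0.40 to 0.49, y 0.24 to 0.42) is free but for the new carton.
- tape: Roll of brown tape lying flat to the right of the bin, 84 mm wide, 19 mm high; stays where it is.
Not all that is in view belongs to the job. Leave any turquoise look-alike of the carton_new alone.

How it is judged:
On the way, in this order (a step that is already met when the one before it is completed fails the run):
1. the oldest carton lies flat, lid up, in the bin, released (x of carton_oldest in the frame of bin between -0.065 and 0.075 m and y of carton_oldest in the frame of bin between -0.045 and 0.045 m and z of carton_oldest in the frame of bin below 0.015 m and angle between carton_oldest's own z axis and vertical below 0.15 rad and linear speed of carton_oldest below 0.03 m/s and contact force between the fingers and carton_oldest below 0.1 N), for 0.2 s.
2. the new carton lies flat on the desk, lid up, released (angle between carton_new's own z axis and vertical below 0.1 rad and height (world z) of carton_new below 0.006 m and linear speed of carton_new below 0.03 m/s and contact force between the fingers and carton_new below 0.1 N), for 0.2 s.
3. the new carton lies on the rollers behind the next one, which is at the front stop; released (x of carton_next in the frame of rack between -0.0775 and -0.0555 m and y of carton_next in the frame of rack between -0.008 and 0.008 m and z of carton_next in the frame of rack between 0.0309 and 0.0404 m and angle between the x axis of each of carton_next, carton_new and the y axis of rack, either way round below 0.12 rad and angle between each of carton_next, carton_new's own z axis and vertical below 0.25 rad and linear speed of each of carton_next, carton_new below 0.03 m/s and contact force between the fingers and carton_next below 0.1 N and x of carton_new in the frame of rack between -0.0024 and 0.0196 m and y of carton_new in the frame of rack between -0.008 and 0.008 m and z of carton_new in the frame of rack between 0.0428 and 0.0523 m and contact force between the fingers and carton_new below 0.1 N), for 0.2 s.
4. the keeper arm is down across the lane (value of joint keeper below 0.12 rad), for 0.2 s.
At the end, for the whole second after the job is handed in: Oldest carton flat, lid up (0.15 rad), in the bin; next carton at the front stop, new one right behind it (10 mm along, 8 mm across the lane, down on the rollers within 4 mm, lengthways within 0.12 rad, lid up); all released and at rest; keeper arm shut (under 0.12 rad) (all of step 1 and all of step 3 and value of joint keeper below 0.12 rad); the robot touches nothing.
It fails at once if padlock or tape roll moved more than 30 mm (distance of any of padlock, tape from where it was at the start of the episode above 0.03 m).
It also fails if it takes over 72 s, if anything falls off the work surface, if the arm or the gripper's body presses on something with over 40 N, if the wrist force passes 120 N, or if a joint passes its speed limit or range.

## Robot

A 6-joint arm with a two-finger parallel gripper is mounted at the origin on a cart in front of the work surface, level with it; the furniture and walls round the work are solid. World frame = base frame: x ahead of the robot, y to its left, z up, the work surface at z = 0. Lengths are in m, angles in rad, forces in N, time in s.
With the tool pointing down it reaches from about 0.25 to 0.725 m from the base axis. Payload 4 kg.
Tool frame: the origin (TCP) lies at the very end of the fingers, on their centre line; the grasp point (between the pads) lies 19 mm behind it; z points along the fingers, y is the line along which they close (so a half turn about z gives the same grasp; the last joint's range is limited). The gripper opens to 85 mm and grips with 20 to 120 N. Pads are 22 mm wide; open, the fingers measure 114 mm over their backs; the gripper's body (76 mm by 85 mm) begins 54 mm behind the grasp point. The pads swing forward as they close: fully open they stand 13 mm farther back than shut.
Start: joints at [1.132, 0.241, 0.005, 1.335, 0, 1.571], TCP at [0.212, 0.453, 0.231] pointing down, gripper open.
Joint ranges: [-2.72, 2.72], [-1.05, 1.87], [-1.09, 1.28], [-1.99, 2.15], [-1.42, 1.44], [-3.14, 3.14]. Speed limits (rad/s): [2.79, 2.79, 3.14, 3.14, 3.14, 3.14].

## Interface

Orientations are given as a unit quaternion [x, y, z, w].
In Python, from workcell import bot, vision, workorder, boxes_of gives the robot as it stands.
- The arm moves only by the tool send_rows, never from a script. Its argument "motion" is text: rows parted by semicolons, each of 5 numbers parted by spaces: the closure, from -1 (fully open) to 1 (shut), so that 0 is half open, then the shift along the tool's x, y, z in cm, then the turn about the tool's z in rad. In form: claw x y z twist; .... A call has 1 to 5 rows; each row is the pose to reach, as a shift and turn from the pose commanded when the call began, along the tool's axes at that moment; what a row does not reach only later rows make up. A row lasts 1/10 s, in which the tool goes at most 50 mm and 8.59 degrees, less where a joint would pass 70% of its speed; a pose out of reach is approached as far as the arm can. A call with a gripper value outside its range is refused whole. The fingers move at their own pace and stop on an object; the grip force is fixed at half the most. Time passes only in rows, so rows that repeat a pose let the fingers close. It gives the time, the measured TCP pose, the force, the opening and the grip force at its end, in the units of the state.
- bot.get_obs(): the state, without advancing time (a new reading comes with each control period).
- vision.camera(name): name is "side" or "top"; returns the picture (480x640x3 uint8, red, green, blue); there is no depth.
- vision.camera_model(name): a dict with "fov_y" (degrees; the focal length in pixels is half the picture's height over the tangent of half this angle, whatever the lens; pixels are square), "cx", "cy" (the principal point, pixels), "k1" (the pictures are not rectified: a ray, as slopes to the right and down, at radius r is drawn at 1 + k1 r^2 times it, then the intrinsics apply), "world_from_camera" (4x4, takes a point from camera to world coordinates). Camera axes: x right, y down, z forward; pixel columns grow to the right and rows downward; lengths in m; the calibration is good to about 2 mm. A picture is of the moment at which its call begins. camera_model takes no time and is no camera call.
- workorder.job_done(): hands the job in; it is judged then, once.
Trained networks look in the newest picture that a camera, given by its name, has taken for a name from the list of things; names that differ only in an ending like _2 or _b are one class to them, and where a whole thing is asked for, a point or a joint stands for the part that bears it (a point fixed in the world has none). Each returns a list of dicts, best first, with "conf" (0 to 1); they miss things now and then, are a little off and sometimes report something else, mostly with a low value. They report only what shows in the picture. A call takes as long as a camera call. They do not tell look-alikes from the thing itself.
- boxes_of(camera, target): "rect" ([centre column, centre row, width, height] in pixels, round what is visible of it).
The state is a dict: "clock": time; "joint_pos": joint angles; "joint_vel": joint speeds; "tau": joint torques, N m; "eef_pos": TCP position; "tool_rot": TCP orientation; "ft_force": force on the tool from outside, world axes, zero at the start; "ft_torque": the same for the moment, N m; "grip_width": finger opening in m; "grasp_force": force on a finger pad.
Only numpy, scipy, OpenCV 4.12 (cv2) and the standard library are available. Lean on these libraries where they do the work, as an engineer would, in place of code of your own. Each camera call takes 0.05 s, during which the arm holds its last target. There are 200 camera calls.

## Working session

There is one attempt and no reset: what is moved stays moved. The work goes in short steps, Python scripts to look and compute and a tool call to move; the robot and the scene stay as the last step left them, time stands still between calls to the robot, and variables do not carry over. Pictures are saved under pics/ and viewed, at most 10 in all, crops included, and the job is handed in when it is done.

Besides the shell and the picture viewer there is one more tool, called by a JSON object that holds its "method" and its "body", one argument or row to a line. send_rows: Moves the arm, as the interface text tells. Its arguments: {"type":"object","properties":{"motion":{"type":"string"}},"required":["motion"]}

```bash
ls; mkdir -p pics; cat > h.py <<'E'
import numpy as np, cv2
from workcell import bot, vision, workorder, boxes_of
def M(n):
    m=vision.camera_model(n); f=240/np.tan(np.radians(m["fov_y"])/2); return m,f,np.array(m["world_from_camera"])
def ray(n,u,v):
    m,f,T=M(n); d=np.array([(u-m["cx"])/f,(v-m["cy"])/f]); x=d.copy()
    for _ in range(30): x=d/(1+m["k1"]*(x@x))
    r=T[:3,:3]@np.array([x[0],x[1],1]); return T[:3,3],r
def atz(n,u,v,z):
    o,r=ray(n,u,v); return o+r*(z-o[2])/r[2]
def proj(n,p):
    m,f,T=M(n); c=T[:3,:3].T@(np.array(p)-T[:3,3]); x=c[:2]/c[2]; x=x*(1+m["k1"]*(x@x)); return np.array([m["cx"],m["cy"]])+f*x
def tri(u1,u2):
    a,r=ray("top",*u1); b,s=ray("side",*u2); t=np.linalg.lstsq(np.c_[r,-s],b-a,rcond=None)[0]; p,q=a+t[0]*r,b+t[1]*s; return (p+q)/2,np.linalg.norm(p-q)
def snap(n,f):
    i=vision.camera(n); cv2.imwrite(f"pics/{f}.png",i[:,:,::-1]); return i
E
python3 - <<'E'
from h import *
np.set_printoptions(precision=3,suppress=True)
for c in("top","side"):
    snap(c,c+"0"); m=vision.camera_model(c); print(c,m["fov_y"],m["k1"],np.array(m["world_from_camera"]))
    for t in("rack","keeper_tip","carton_new","bin","padlock","carton_oldest"):
        print(t,[(np.round(d["rect"]),round(d["conf"],2)) for d in boxes_of(c,t)[:4]])
print(bot.get_obs())
E
```

```text
pics
top 49.52819700571594 -0.04454916263898008 [[ 0.02  -0.997  0.077  0.444]
 [-0.999 -0.023 -0.034  0.137]
 [ 0.035 -0.077 -0.996  1.12 ]
 [ 0.     0.     0.     1.   ]]
rack [(array([221., 206., 110.,  49.]), 0.57)]
keeper_tip [(array([174., 225.,  18.,  17.]), 0.65)]
carton_new [(array([308., 198.,  18.,  26.]), 0.93), (array([241., 272.,  23.,  24.]), 0.87), (array([135., 221.,  30.,  25.]), 0.84)]
bin [(array([366., 263.,  89.,  65.]), 0.81)]
padlock [(array([215., 199.,  37.,  24.]), 0.64), (array([272., 266.,  22.,  34.]), 0.59), (array([220., 207., 117.,  49.]), 0.44)]
carton_oldest [(array([248., 201.,  38.,  22.]), 0.79)]
side 57.90641311362022 -0.09887193916187521 [[-0.972 -0.142  0.186  0.33 ]
 [-0.234  0.628 -0.742  0.89 ]
 [-0.011 -0.765 -0.644  0.725]
 [ 0.     0.     0.     1.   ]]
rack [(array([260., 306.,  65.,  86.]), 0.59)]
keeper_tip [(array([267., 307.,  22.,  36.]), 0.47)]
carton_new [(array([332., 289.,  24.,  38.]), 0.98), (array([278., 241.,  21.,  32.]), 0.78), (array([250., 368.,  30.,  36.]), 0.73)]
bin [(array([338., 226.,  47.,  49.]), 0.91)]
padlock [(array([332., 277.,  26.,  12.]), 0.45)]
carton_oldest [(array([267., 270.,  24.,  28.]), 0.97)]
{'clock': 0.7, 'joint_pos': array([ 1.132,  0.241,  0.005,  1.335, -0.   ,  1.571]), 'joint_vel': array([ 0.003,  0.001, -0.   ,  0.002, -0.001,  0.   ]), 'tau': array([ -0.001, -37.208,  25.264,   0.001,  -0.   ,  -0.   ]), 'eef_pos': array([0.212, 0.453, 0.231]), 'tool_rot': array([0.218, 0.976, 0.   , 0.   ]), 'ft_force': array([ 0.052, -0.053, -0.245]), 'ft_torque': array([-0.009, -0.014, -0.02 ]), 'grasp_force': 0.0, 'grip_width': 0.08550275430397876}
```

```bash
python3 - <<'E'
import cv2
a=cv2.imread("pics/top0.png")[150:330,110:430]
cv2.imwrite("pics/a.png",cv2.resize(a,None,fx=2.5,fy=2.5,interpolation=cv2.INTER_CUBIC))
a=cv2.imread("pics/side0.png")[190:400,180:440]
cv2.imwrite("pics/b.png",cv2.resize(a,None,fx=2.8,fy=2.8,interpolation=cv2.INTER_CUBIC))
E
```

```text
(no output)
```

View pics/a.png

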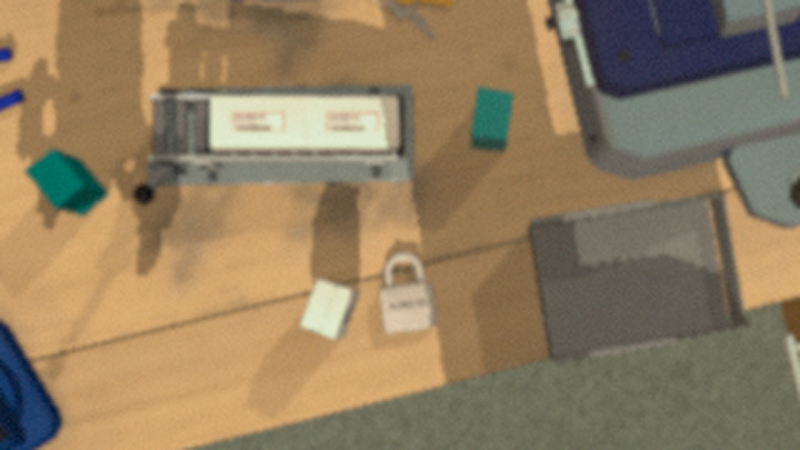

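View pics/b.png

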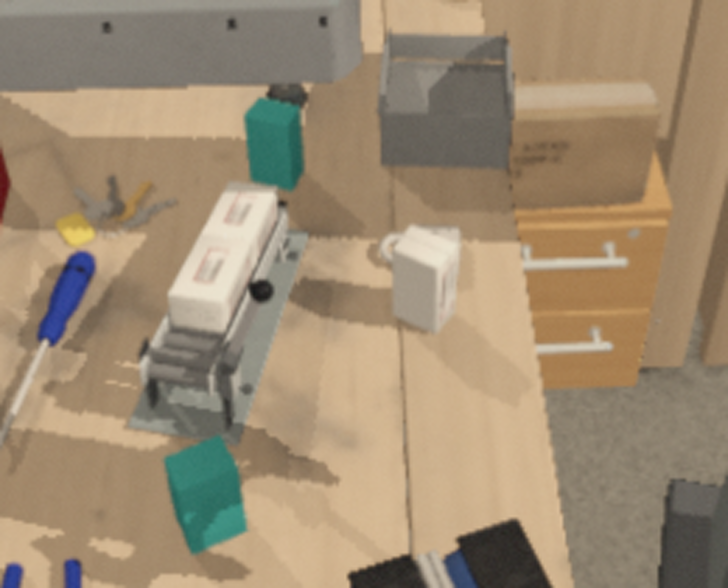

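The top view shows the lane along world y: front stop on the right at crop x≈410, both cartons at crop (210–400, 95–152), keeper ball at (143,193). The standing white carton is at (328,309), yawed slightly, with the padlock to its right at (405,295) and the bin at (640,275), its low wall on the left. The turquoise look-alikes are at (492,118) and (65,182). The side view agrees. Next I'll fit the box models.

```bash
cat > fit.py <<'E'
from h import *
from scipy.optimize import minimize
S=4
def mask(img,roi):
    u0,v0,u1,v1=roi; a=cv2.resize(img[v0:v1,u0:u1],None,fx=S,fy=S,interpolation=cv2.INTER_CUBIC)
    h=cv2.cvtColor(a,cv2.COLOR_RGB2HSV); return h
def boxpts(x,y,z,yaw,pitch,lo,hi):
    # box frame: x along yaw, pitched up by pitch
    c,s=np.cos(yaw),np.sin(yaw); R=np.array([[c,-s,0],[s,c,0],[0,0,1]])
    cp,sp=np.cos(pitch),np.sin(pitch); R=R@np.array([[cp,0,-sp],[0,1,0],[sp,0,cp]])
    P=np.array([[a,b,d] for a in(lo[0],hi[0]) for b in(lo[1],hi[1]) for d in(lo[2],hi[2])])
    return P@R.T+[x,y,z]
def hull(n,pts,roi,shape):
    q=np.array([(proj(n,p)-roi[:2]+.5)*S-.5 for p in pts]).astype(np.float32)
    m=np.zeros(shape,np.uint8); cv2.fillConvexPoly(m,np.round(cv2.convexHull(q)*16).astype(np.int32),255,cv2.LINE_AA,4); return m/255.
def fit(masks,p0,pts):  # masks: {cam:(mask,roi)}
    def cost(p):
        return sum(1-np.minimum(m,h).sum()/np.maximum(m,h).sum() for n,(m,roi) in masks.items() for h in[hull(n,pts(p),roi,m.shape)])
    sx=np.array([p0]+[np.array(p0)+d for d in np.diag([.01,.01,.1])])
    r=minimize(cost,p0,method="Nelder-Mead",options=dict(initial_simplex=sx,xatol=1e-4,fatol=1e-4)); return r.x,r.fun
def seg(img,roi,smax,vmin):
    h=mask(img,roi); m=((h[...,1]<smax)&(h[...,2]>vmin)).astype(np.uint8)
    m=cv2.morphologyEx(m,cv2.MORPH_OPEN,np.ones((7,7))); m=cv2.morphologyEx(m,cv2.MORPH_CLOSE,np.ones((9,9)))
    n,l,s,_=cv2.connectedComponentsWithStats(m); return (l==1+np.argmax(s[1:,4])).astype(float)
E
python3 - <<'E'
from fit import *
np.set_printoptions(precision=3,suppress=True)
top=cv2.imread("pics/top0.png")[:,:,::-1].copy(); side=cv2.imread("pics/side0.png")[:,:,::-1].copy()
print("new top",atz("top",241.5,273,.076),"tri",tri((241,272),(332,289)))
# new carton: x along own underside->lid reversed etc; box x=29 thick(world y), y=40
R={"top":(226,254,258,292),"side":(312,262,352,314)}
for n,i in(("top",top),("side",side)):
    h=mask(i,R[n]); print(n,[h[k//2,w] .tolist() for k in(h.shape[0],) for w in range(0,h.shape[1],12)])
R2={"top":(186,182,276,216),"side":(228,250,286,312)}
out=[]
for (r,sm,vm) in((R,75,95),(R2,70,120)):
    out+= [ (seg(i,r[n],sm,vm)*255).astype(np.uint8) for n,i in(("top",top),("side",side))]
    ov=[]
W=max(o.shape[1] for o in out)
H=[]
for o,(i,r) in zip(out,((top,R["top"]),(side,R["side"]),(top,R2["top"]),(side,R2["side"]))):
    a=cv2.resize(i[r[1]:r[3],r[0]:r[2]],(o.shape[1],o.shape[0]),interpolation=cv2.INTER_CUBIC)
    c,_=cv2.findContours(o,0,1); a=np.ascontiguousarray(a); cv2.drawContours(a,c,-1,(255,0,0),1); H.append(a)
can=np.zeros((400,640,3),np.uint8)
for a,(x,y) in zip(H,((0,0),(140,0),(0,220),(380,0))): can[y:y+a.shape[0],x:x+a.shape[1]]=a[:400-y,:640-x]
cv2.imwrite("pics/m.png",can[:,:,::-1])
E
```

```text
new top [0.452 0.256 0.076] tri (array([0.452, 0.26 , 0.044]), np.float64(0.0030276545969471075))
top [[17, 118, 199], [16, 117, 203], [19, 89, 200], [36, 35, 229], [35, 32, 230], [33, 37, 223], [33, 36, 227], [33, 37, 225], [17, 57, 135], [16, 119, 199], [17, 122, 205]]
side [[16, 75, 211], [17, 77, 213], [17, 77, 211], [17, 49, 165], [17, 44, 164], [18, 44, 164], [18, 44, 164], [18, 44, 163], [19, 41, 201], [15, 46, 205], [18, 39, 201], [16, 82, 192], [17, 84, 195], [17, 77, 211]]
```

View pics/m.png

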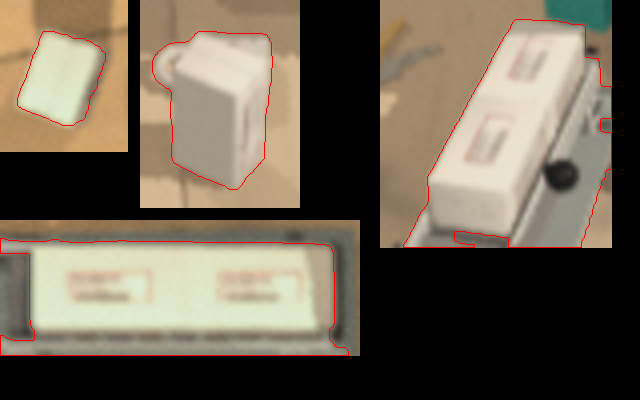

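```bash
python3 - <<'E'
from fit import *
np.set_printoptions(precision=4,suppress=True)
top=cv2.imread("pics/top0.png")[:,:,::-1].copy(); side=cv2.imread("pics/side0.png")[:,:,::-1].copy()
roi=(226,254,258,292); m=seg(top,roi,75,95)
pts=lambda p: boxpts(p[0],p[1],0,p[2],0,(-.0145,-.0205,0),(.0145,.0205,.076))
x,f=fit({"top":(m,roi)},[.452,.256,1.4],pts); print("new centre,yaw of thickness axis",x,f)
print("side proj",[proj("side",p) for p in pts(x)])
roi2=(190,182,276,216); h=mask(top,roi2); print([int(v) for v in h[70,::12,2]],[int(v) for v in h[::6,150,2]])
m2=seg(top,roi2,70,200); c,_=cv2.findContours((m2*255).astype(np.uint8),0,1); print("minrect",cv2.minAreaRect(c[0]))
# rack frame top face of both cartons; pose x,y,yaw of rack origin
cp,sp=np.cos(.157),np.sin(.157)
def face(p,a0=-.038,a1=.114,w=.0205,z0=.029,z1=.029):
    c,s=np.cos(p[2]),np.sin(p[2]); o=[]
    for a in(a0,a1):
        for b in(-w,w):
            for z in(z0,z1):
                X=-.0675+a*cp-z*sp; Z=.036+a*sp+z*cp; o.append([p[0]+c*X-s*b,p[1]+s*X+c*b,Z])
    return np.array(o)
g=atz("top",190+85/4*2,182+17,.07); print(g)
x2,f2=fit({"top":(m2,roi2)},[.58,.37,1.57],face); print("rack",x2,f2)
P=face(x2)[::2]; print("side proj topface",[(proj("side",p)-[228,250])*4+[380,0] for p in P])
def rk(p): c,s=np.cos(x2[2]),np.sin(x2[2]); return [x2[0]+c*p[0]-s*p[1],x2[1]+s*p[0]+c*p[1],p[2]]
print("base corners top crop",[(proj("top",rk((a,b,0.004)))-[110,150])*2.5 for a in(-.11,.11) for b in(-.042,.042)])
print("front",rk((-.0675,0,.036)),"rear",rk((.0076,0,.048)))
for q in(1.7,1.95,2.2): print(q,rk((.078,.037-.074*np.cos(q),.075+.074*np.sin(q))),*[proj(n,rk((.078,.037-.074*np.cos(q),.075+.074*np.sin(q)))) for n in("top","side")])
# bin rim: crop coords
for q in((530,222),(552,357),(745,323),(722,192)):
    u=np.array(q)/2.5+[110,150]; print("bin",q,atz("top",*u,.062),atz("top",*u,.028))
print("bin box",tri((366,263),(338,226)))
E
```

```text
new centre,yaw of thickness axis [0.4519 0.2599 1.2267] 0.07468489343714246
side proj [array([326.9064, 294.6412]), array([327.1813, 270.4599]), array([342.6172, 302.0276]), array([343.7665, 277.8158]), array([319.9473, 302.8281]), array([319.8455, 278.6265]), array([335.8364, 310.5046]), array([336.6325, 286.2904])]
[109, 109, 231, 231, 225, 219, 212, 204, 214, 217, 235, 222, 228, 229, 226, 231, 230, 220, 214, 214, 214, 218, 230, 231, 221, 186, 176, 75, 109] [146, 136, 113, 110, 156, 218, 226, 226, 224, 225, 226, 229, 228, 231, 232, 233, 235, 230, 196, 148, 146, 156, 140]
minrect ((158.06382751464844, 67.74922180175781), (280.1816711425781, 79.60600280761719), 0.23972991108894348)
[0.6011 0.2795 0.07  ]
rack [0.6004 0.3273 1.6116] 0.11133185597833761
side proj topface [array([510.0834,  34.9223]), array([579.9522,  44.0077]), array([419.2786, 202.1467]), array([498.5671, 214.063 ])]
base corners top crop [array([388.0363,  83.4819]), array([389.1861, 179.9309]), array([132.7868,  87.4717]), array([132.3637, 184.2998])]
front [np.float64(0.603108660785452), np.float64(0.2598308106965
[... 154 characters left out ...]
3345), np.float64(0.14838319597348265)] [159.7371 217.7912] [261.9284 296.6011]
1.95 [np.float64(0.5328295786916698), np.float64(0.4025809707792854), np.float64(0.14374301891028632)] [160.3675 227.546 ] [271.7496 299.7512]
2.2 [np.float64(0.5166873433295273), np.float64(0.40192148811517264), np.float64(0.13482873388264965)] [161.6062 236.5156] [280.8033 304.3456]
bin (530, 222) [0.5249 0.0959 0.062 ] [0.5275 0.0946 0.028 ]
bin (552, 357) [0.4156 0.0758 0.062 ] [0.4147 0.0739 0.028 ]
bin (745, 323) [ 0.4462 -0.0817  0.062 ] [ 0.4463 -0.0887  0.028 ]
bin (722, 192) [ 0.5534 -0.0618  0.062 ] [ 0.5569 -0.0681  0.028 ]
bin box (array([ 0.4838, -0.0009,  0.0078]), np.float64(0.009302083992313491))
```

```bash
python3 - <<'E'
from fit import *
np.set_printoptions(precision=4,suppress=True)
top=cv2.imread("pics/top0.png")[:,:,::-1].copy()
roi2=(190,182,276,216)
cp,sp=np.cos(.157),np.sin(.157)
def face(p,a0=-.038,a1=.114,w=.0205,z0=.029,z1=.029):
    c,s=np.cos(p[2]),np.sin(p[2]); o=[]
    for a in(a0,a1):
        for b in(-w,w):
            for z in(z0,z1):
                X=-.0675+a*cp-z*sp; Z=.036+a*sp+z*cp; o.append([p[0]+c*X-s*b,p[1]+s*X+c*b,Z])
    return np.array(o)
for vm in(165,172):
    m2=seg(top,roi2,85,vm); c,_=cv2.findContours((m2*255).astype(np.uint8),0,1); print("minrect",cv2.minAreaRect(max(c,key=len)))
    for y0 in(.29,.31):
        x2,f2=fit({"top":(m2,roi2)},[.6,y0,1.57],face); print("rack",x2,f2)
def rk(p): c,s=np.cos(x2[2]),np.sin(x2[2]); return [x2[0]+c*p[0]-s*p[1],x2[1]+s*p[0]+c*p[1],p[2]]
print("base corners top crop",[(proj("top",rk((a,b,0.004)))-[110,150])*2.5 for a in(-.11,.11) for b in(-.042,.042)])
P=face(x2)[::2]; print("side proj topface",[(proj("side",p)-[228,250])*4+[380,0] for p in P])
print("front",rk((-.0675,0,.036)),"rear",rk((.0076,0,.048)))
for q in(1.7,1.95,2.2): print(q,rk((.078,.037-.074*np.cos(q),.075+.074*np.sin(q))),*[proj(n,rk((.078,.037-.074*np.cos(q),.075+.074*np.sin(q)))) for n in("top","side")])
E
```

```text
minrect ((165.0, 68.0), (86.0, 298.0), 90.0)
rack [0.6005 0.3154 1.6163] 0.06367436876499799Traceback (most recent call last):
  File "<stdin>", line 16, in <module>
  File "fit.py", line 20, in fit
    r=minimize(cost,p0,method="Nelder-Mead",options=dict(initial_simplex=sx,xatol=1e-4,fatol=1e-4)); return r.x,r.fun
    res = _minimize_neldermead(fun, x0, args, callback, bounds=bounds,
                               **options)
    fxcc = func(xcc)
    fx = function(np.copy(x), *(wrapper_args + args))
  File "fit.py", line 18, in cost
    return sum(1-np.minimum(m,h).sum()/np.maximum(m,h).sum() for n,(m,roi) in masks.items() for h in[hull(n,pts(p),roi,m.shape)])
  File "fit.py", line 18, in <genexpr>
    return sum(1-np.minimum(m,h).sum()/np.maximum(m,h).sum() for n,(m,roi) in masks.items() for h in[hull(n,pts(p),roi,m.shape)])
                                                                                                     ~~~~^^^^^^^^^^^^^^^^^^^^^^
  File "fit.py", line 14, in hull
    q=np.array([(proj(n,p)-roi[:2]+.5)*S-.5 for p in pts]).astype(np.float32)
                 ~~~~^^^^^
  File "h.py", line 12, in proj
    m,f,T=M(n); c=T[:3,:3].T@(np.array(p)-T[:3,3]); x=c[:2]/c[2]; x=x*(1+m["k1"]*(x@x)); return np.array([m["cx"],m["cy"]])+f*x
          ~^^^
  File "h.py", line 4, in M
    m=vision.camera_model(n); f=240/np.tan(np.radians(m["fov_y"])/2); return m,f,np.array(m["world_from_camera"])
ValueError: time passes only in moves, steps and waits
```

```bash
sed -i 's/^def M(n):/import functools\n@functools.lru_cache\ndef M(n):/' h.py; python3 - <<'E'
from fit import *
from scipy.optimize import least_squares
np.set_printoptions(precision=4,suppress=True)
vision.camera("top")
cp,sp=np.cos(.157),np.sin(.157)
def pt(p,a,b,z,rack=False):
    X,Z=(a,z) if rack else (-.0675+a*cp-z*sp,.036+a*sp+z*cp)
    c,s=np.cos(p[2]),np.sin(p[2]); return [p[0]+c*X-s*b,p[1]+s*X+c*b,Z]
A=lambda u,v:np.array([u,v])/2.5+[110,150]-.3   # top crop
B=lambda u,v:(np.array([u,v])-[380,0])/4+[228,250]-.4 # m.png side
C=[("top",(-.038,-.0205,.029),A(402,96)),("top",(-.038,.0205,.029),A(400,152)),("top",(.114,-.0205,.029),A(210,95)),("top",(.114,.0205,.029),A(210,152)),
 ("top",(-.11,-.042,.003,1),A(412,87)),("top",(-.11,.042,.003,1),A(412,182)),
 ("side",(.114,-.0205,.029),B(429,181)),("side",(.114,.0205,.029),B(506,193)),("side",(-.038,-.0205,.029),B(513,28))]
res=lambda p:np.concatenate([proj(n,pt(p,*a))-u for n,a,u in C])
for idx in(slice(0,6),slice(0,9)):
    CC=C; 
    r=least_squares(lambda p:res(p)[:2*len(C[idx])],[.6,.31,1.6],loss="soft_l1"); print(r.x); print(res(r.x).reshape(-1,2).tolist())
x2=r.x
rk=lambda q:np.array(pt(x2,*q,True))
print("front",rk((-.0675,0,.036)),"rear",rk((.0076,0,.048)))
for q in(1.7,1.95,2.2): t=rk((.078,.037-.074*np.cos(q),.075+.074*np.sin(q))); print(q,t,proj("top",t),proj("side",t))
E
```

```text
[0.5993 0.313  1.6098]
[[-0.24003373740060852, 1.5979258402294931], [0.7743492615955461, -1.025051843275861], [0.9134671504174889, 1.0250620720923678], [0.8852563165368963, -1.489917815573449], [-2.6311819683280078, -0.2658023779198402], [-2.200667068192047, 0.2777225712564473], [1.017946261953881, 0.5545399185318161], [1.37848119439235, 0.4790417419502546], [2.23361820575235, -1.9248421431885845]]
[0.6007 0.3133 1.6038]
[[-0.30868747415308917, 1.2097732339271374], [0.5853861600261894, -1.4143635839990623], [0.8501348101170834, 0.18381976557449775], [0.6978503386433772, -2.3354032017654447], [-2.6368876071525733, -0.6332977495650027], [-2.4406068481118837, -0.09167944552814333], [0.18814465391491808, 0.48040328637443963], [0.49949402177321645, 0.4951724139398266], [1.878489622745576, -1.9305751364503294]]
front [0.6029 0.2458 0.036 ] rear [0.6005 0.3209 0.048 ]
1.7 [0.5516 0.3897 0.1484] [167.0404 217.4532] [263.8358 291.078 ]
1.95 [0.5338 0.3891 0.1437] [167.5725 227.2086] [273.5122 294.2438]
2.2 [0.5176 0.3886 0.1348] [168.6887 236.1802] [282.4279 298.8545]
```

Rack pose is (0.600, 0.313), yaw 1.607. The keeper ball matches q≈1.95 in both views. The oldest carton is at (0.603, 0.246), the bin centre is near (0.485, 0.006) at −79.5°, and the new carton is at (0.452, 0.260). Moving over the oldest carton now.

{"method": "send_rows", "body": {
  "motion": "-1 -4.4 -0.24 0 0.14; -1 -8.8 -0.48 0 0.28; -1 -13.2 -0.72 0 0.42; -1 -17.6 -0.96 0 0.56; -1 -22 -1.2 0 0.7"
}}

```text
clock: 1.25
eef_pos: [0.4079, 0.3474, 0.2315]
tool_rot: [0.541, 0.841, 0.0, 0.0]
ft_force: [-0.2, 1.1, -0.0]
grip_width: 0.0852
grasp_force: 0.0
```

{"method": "send_rows", "body": {
  "motion": "-1 -3.5 2.7 0.5 0.08; -1 -7.1 5.4 2 0.16; -1 -10.7 8.1 4 0.24; -1 -14.2 10.8 6 0.32; -1 -17.8 13.5 8 0.395"
}}

```text
clock: 1.75
eef_pos: [0.6052, 0.2422, 0.1506]
tool_rot: [0.695, 0.719, 0.0, 0.0]
ft_force: [0.3, 0.5, 0.2]
grip_width: 0.0855
grasp_force: 0.0
```

{"method": "send_rows", "body": {
  "motion": "-0.6 0 -0.2 3.5 0; -0.4 0 -0.2 6.5 0; -0.3 0.1 -0.2 9 0; -0.3 0.1 -0.2 10.2 0; -0.3 0.1 -0.2 10.3 0"
}}

```text
clock: 2.25
eef_pos: [0.6002, 0.2435, 0.0462]
tool_rot: [0.694, 0.72, -0.002, -0.001]
ft_force: [-0.1, 0.4, 0.2]
grip_width: 0.0556
grasp_force: 0.0
```

{"method": "send_rows", "body": {
  "motion": "0.4 0 0 0 0; 0.4 0 0 0 0; 0.4 0 0 0 0; 0.4 0 0 0 0; 0.4 0 0 0 0"
}}

```text
clock: 2.75
eef_pos: [0.6025, 0.2444, 0.0498]
tool_rot: [0.694, 0.72, 0.001, 0.001]
ft_force: [-1.2, -0.5, 4.6]
grip_width: 0.0388
grasp_force: 61.8
```

{"method": "send_rows", "body": {
  "motion": "0.4 -0.1 0 -1 0; 0.4 -0.3 0 -2.5 0; 0.4 -0.6 0 -4.5 0; 0.4 -0.8 0 -7 0; 0.4 -0.8 0 -10 0"
}}

```text
clock: 3.25
eef_pos: [0.6007, 0.2353, 0.1482]
tool_rot: [0.694, 0.72, -0.002, -0.001]
ft_force: [0.6, 0.5, -1.6]
grip_width: 0.0382
grasp_force: 61.2
```

{"method": "send_rows", "body": {
  "motion": "0.4 0 -4 0 0; 0.4 -1.5 -8.5 0 0; 0.4 -5 -12 0 0; 0.4 -9.8 -12.4 0 0; 0.4 -14.6 -12.4 0 0"
}}

```text
clock: 3.75
eef_pos: [0.4812, 0.0848, 0.1488]
tool_rot: [0.693, 0.721, -0.0, -0.0]
ft_force: [1.4, -0.5, -1.5]
grip_width: 0.0385
grasp_force: 61.4
```

{"method": "send_rows", "body": {
  "motion": "0.4 -4.5 0 0 -0.05; 0.4 -7.8 0 0 -0.148; 0.4 -7.8 0 4 -0.148; 0.4 -7.8 0 7 -0.148; 0.4 -7.8 0 9 -0.148"
}}

```text
clock: 4.25
eef_pos: [0.4846, 0.007, 0.0567]
tool_rot: [0.639, 0.769, -0.001, -0.001]
ft_force: [0.1, 0.3, -1.5]
grip_width: 0.0382
grasp_force: 61.3
```

```bash
python3 - <<'E'
from h import *
a=snap("top","t1")[150:330,110:430]; b=snap("side","s1")[190:330,230:430]
a=cv2.resize(a,(640,360),interpolation=cv2.INTER_CUBIC); b=cv2.resize(b,(343,240),interpolation=cv2.INTER_CUBIC)
can=np.zeros((600,640,3),np.uint8); can[:360]=a; can[360:,:343]=b; cv2.imwrite("pics/c1.png",can[:,:,::-1]); print(bot.get_obs()["eef_pos"])
E
```

```text
[0.48312349 0.00738201 0.0557869 ]
```

View pics/c1.png

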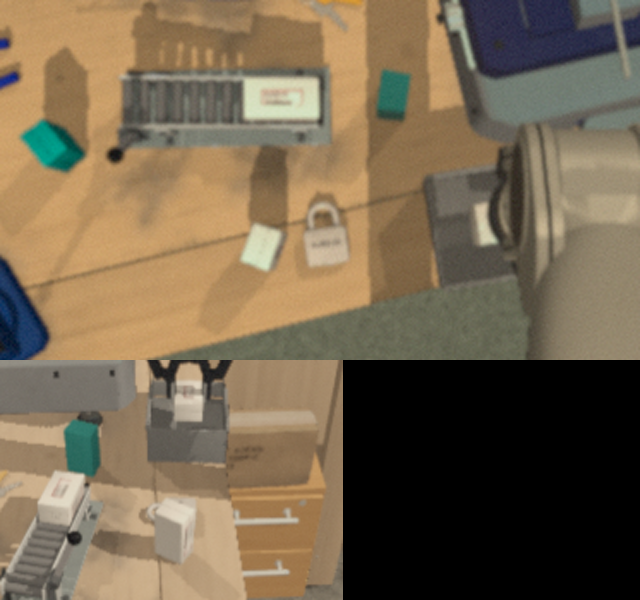

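The next carton is at the front stop (composite 243–320, 97). The held carton is centred over the bin, between its walls. Lowering and releasing.

{"method": "send_rows", "body": {
  "motion": "0.4 0 0 1.5 0; 0.4 0 0 2.7 0; 0.4 0 0 3.3 0; 0.4 0 0 3.4 0; 0.4 0 0 3.4 0"
}}

```text
clock: 4.85
eef_pos: [0.4864, 0.0077, 0.0247]
tool_rot: [0.639, 0.769, 0.0, 0.0]
ft_force: [-0.7, -0.5, -1.7]
grip_width: 0.0382
grasp_force: 61.5
```

{"method": "send_rows", "body": {
  "motion": "-0.1 0 0 0 0; -0.4 0 0 0 0; -0.4 0 0 0 0; -0.4 0 0 0 0; -0.4 0 0 0 0"
}}

```text
clock: 5.35
eef_pos: [0.4864, 0.0077, 0.0245]
tool_rot: [0.639, 0.769, 0.0, 0.0]
ft_force: [-0.0, 0.2, -0.5]
grip_width: 0.06
grasp_force: 0.0
```

{"method": "send_rows", "body": {
  "motion": "-0.4 0 0 -1 0; -0.4 0 0 -4 0; -0.3 0 0 -8 0; 0 0 0 -12 0; 0 0 0 -15 0"
}}

```text
clock: 5.85
eef_pos: [0.487, 0.0077, 0.1777]
tool_rot: [0.639, 0.769, 0.001, 0.001]
ft_force: [0.6, -0.8, 0.4]
grip_width: 0.0426
grasp_force: 0.0
```

{"method": "send_rows", "body": {
  "motion": "1 4.4 -0.2 0 0.106; 1 8.8 -0.4 0 0.212; 1 13.2 -0.6 1 0.318; 1 17.6 -0.8 3 0.424; 1 21.9 -0.9 5 0.532"
}}

```text
clock: 6.35
eef_pos: [0.437, 0.2231, 0.1252]
tool_rot: [0.82, 0.573, 0.001, 0.0]
ft_force: [0.6, 0.4, 0.7]
grip_width: -0.0002
grasp_force: 0.0
```

{"method": "send_rows", "body": {
  "motion": "1 0 0 2.5 0; 1 0 0 5 0; 1 0 0 7 0; 1 0 0 7.2 0; 1 0 0 7.2 0"
}}

```text
clock: 6.85
eef_pos: [0.437, 0.2212, 0.0526]
tool_rot: [0.819, 0.574, -0.0, -0.0]
ft_force: [-0.2, -0.6, 0.6]
grip_width: 0.0003
grasp_force: 0.0
```

```bash
python3 - <<'E'
from h import *
b=snap("side","s2")[210:330,260:400]; cv2.imwrite("pics/c2.png",cv2.resize(b,(560,480),interpolation=cv2.INTER_CUBIC)[:,:,::-1]); print(bot.get_obs()["eef_pos"])
snap("top","t2")
print([(np.round(d["rect"]),round(d["conf"],2)) for d in boxes_of("top","carton_oldest")[:4]],[(np.round(d["rect"]),round(d["conf"],2)) for d in boxes_of("side","carton_new")[:4]])
E
```

```text
[0.43776228 0.22150714 0.05335446]
[(array([360., 262.,  37.,  27.]), 0.9), (array([220., 207., 112.,  51.]), 0.39)] [(array([278., 243.,  21.,  31.]), 0.93), (array([332., 288.,  21.,  40.]), 0.84), (array([252., 368.,  32.,  42.]), 0.67)]
```

View pics/c2.png

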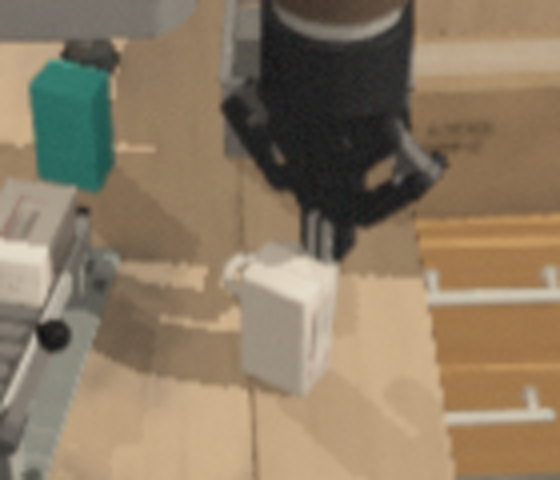

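Fingertips are behind the lid side (crop 325,240), and the carton corners match the fit. Pushing along its thickness axis.

{"method": "send_rows", "body": {
  "motion": "1 0.8 0 0 0; 1 1.6 0 0 0; 1 2.2 0 0 0; 1 2.8 0 0 0; 1 3.3 0 0 0"
}}

```text
clock: 7.55
eef_pos: [0.4485, 0.2531, 0.0523]
tool_rot: [0.818, 0.575, 0.0, -0.0]
ft_force: [-0.1, -0.2, 0.3]
grip_width: 0.0
grasp_force: 0.0
```

{"method": "send_rows", "body": {
  "motion": "1 0.5 0 0 0; 1 1 0 0 0; 1 1.4 0 0 0; 1 1.4 0 0 0; 1 1.4 0 0 0"
}}

```text
clock: 8.05
eef_pos: [0.453, 0.2654, 0.0522]
tool_rot: [0.819, 0.574, -0.0, 0.0]
ft_force: [-0.0, -0.5, 0.8]
grip_width: 0.0002
grasp_force: 0.0
```

```bash
python3 - <<'E'
from h import *
b=snap("side","s3")[210:330,240:400]; cv2.imwrite("pics/c3.png",cv2.resize(b,(480,360),interpolation=cv2.INTER_CUBIC)[:,:,::-1]); print(bot.get_obs()["eef_pos"])
E
```

```text
[0.45293302 0.2653219  0.05222465]
```

View pics/c3.png

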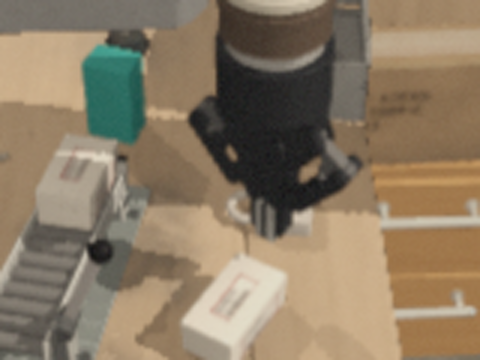

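The carton lies flat, lid up (crop 235,305). Backing up and measuring it.

{"method": "send_rows", "body": {
  "motion": "1 0 0 -3 0; 0.3 -3 0 -7 0; -0.3 -6 0 -11 0; -0.3 -6 0 -11 0; -0.3 -6 0 -11 0"
}}

```text
clock: 8.6
eef_pos: [0.4333, 0.2088, 0.1636]
tool_rot: [0.819, 0.574, 0.002, 0.0]
ft_force: [-0.0, 0.1, 0.5]
grip_width: 0.0556
grasp_force: 0.0
```

```bash
cat > mn.py <<'E'
from fit import *
np.set_printoptions(precision=4,suppress=True)
snap("top","t3"); snap("side","s3b")
top=cv2.imread("pics/t3.png")[:,:,::-1].copy(); side=cv2.imread("pics/s3b.png")[:,:,::-1].copy()
D=boxes_of("top","carton_new")[:4]; print([(np.round(d["rect"]),round(d["conf"],2)) for d in D])
D2=boxes_of("side","carton_new")[:4]; print([(np.round(d["rect"]),round(d["conf"],2)) for d in D2])
pts=lambda p: boxpts(p[0],p[1],0,p[2],0,(-.038,-.0205,0),(.038,.0205,.029))
u=proj("top",[.475,.32,.015]); v=proj("side",[.475,.32,.015]); print(u,v)
f=lambda D,u:min(D,key=lambda d:np.hypot(*(np.array(d["rect"][:2])-u)))["rect"]
M={}
for n,i,r in(("top",top,f(D,u)),("side",side,f(D2,v))):
    roi=tuple(int(x) for x in(r[0]-r[2]/2-6,r[1]-r[3]/2-6,r[0]+r[2]/2+6,r[1]+r[3]/2+6)); m=seg(i,roi,75 if n=="top" else 62,95); M[n]=(m,roi); print(n,roi,m.mean())
for k in(["top"],["side"],["top","side"]):
    print(k,*fit({a:M[a] for a in k},[.475,.32,1.23],pts))
E
python3 mn.py
```

```text
[(array([308., 199.,  17.,  27.]), 0.59), (array([136., 224.,  30.,  28.]), 0.57), (array([205., 254.,  10.,   4.]), 0.37)]
[(array([253., 367.,  29.,  38.]), 0.95), (array([320., 314.,  30.,  34.]), 0.94), (array([277., 241.,  23.,  32.]), 0.56)]
[214.7162 261.5842] [314.7345 316.8621]
top (194, 245, 216, 261) 0.4041193181818182
side (299, 291, 340, 337) 0.4445254506892895
['top'] [0.4699 0.3115 1.2703] 0.03954953004727224
['side'] [0.4715 0.3073 1.2593] 0.035681655166498016
['top', 'side'] [0.4711 0.3099 1.3092] 0.1438608964570105
```

Side fit gives (0.471, 0.308), yaw 1.26, which matches the prediction. Going down over it with the fingers open across its width.

{"method": "send_rows", "body": {
  "motion": "-0.3 3.5 0 0 -0.01; -0.3 7 0.1 2 -0.02; -0.3 10 0.2 5 -0.036; -0.3 10.6 0.2 8.5 -0.036; -0.3 10.6 0.2 11.5 -0.036"
}}

```text
clock: 9.3
eef_pos: [0.4698, 0.3095, 0.0438]
tool_rot: [0.807, 0.59, -0.001, -0.0]
ft_force: [-0.6, 0.0, -1.5]
grip_width: 0.0557
grasp_force: 0.0
```

{"method": "send_rows", "body": {
  "motion": "-0.3 0 0 2 0; -0.3 0 0 3.3 0; -0.3 0 0 3.7 0; -0.3 0 0 3.7 0; -0.3 0 0 3.7 0"
}}

```text
clock: 9.8
eef_pos: [0.4714, 0.3086, 0.0113]
tool_rot: [0.808, 0.589, 0.001, 0.0]
ft_force: [-0.1, -0.5, 0.4]
grip_width: 0.0555
grasp_force: 0.0
```

{"method": "send_rows", "body": {
  "motion": "0.1 0 0 0 0; 0.4 0 0 0 0; 0.4 0 0 0 0; 0.4 0 0 0 0; 0.4 0 0 0 0"
}}

```text
clock: 10.3
eef_pos: [0.4716, 0.3088, 0.012]
tool_rot: [0.808, 0.589, 0.002, -0.0]
ft_force: [-1.9, -0.3, 7.4]
grip_width: 0.0383
grasp_force: 62.7
```

{"method": "send_rows", "body": {
  "motion": "0.4 0 0 -2 0; 0.4 0 0 -5 0; 0.4 0 0 -8.5 0; 0.4 0 0 -11.5 0; 0.4 0 0 -12 0"
}}

```text
clock: 10.8
eef_pos: [0.473, 0.3094, 0.1346]
tool_rot: [0.808, 0.589, 0.004, 0.0]
ft_force: [0.8, 1.1, -0.9]
grip_width: 0.0384
grasp_force: 61.9
```

{"method": "send_rows", "body": {
  "motion": "0.4 1.5 3 0 -0.09; 0.4 3 6 0 -0.18; 0.4 4.5 9 0 -0.27; 0.4 5.85 11.6 0 -0.347; 0.4 5.85 11.6 0 -0.347"
}}

```text
clock: 11.3
eef_pos: [0.6016, 0.3277, 0.1271]
tool_rot: [0.695, 0.719, -0.001, 0.0]
ft_force: [-0.5, 0.6, -2.0]
grip_width: 0.0385
grasp_force: 61.7
```

```bash
python3 - <<'E'
from h import *
np.set_printoptions(precision=4,suppress=True)
b=snap("side","s4")[210:330,210:370]; cv2.imwrite("pics/c4.png",cv2.resize(b,(640,480),interpolation=cv2.INTER_CUBIC)[:,:,::-1])
o=bot.get_obs(); print(o["eef_pos"],o["tool_rot"],o["ft_force"])
# expected side-view positions in the crop of lane / held carton
C=lambda p:(proj("side",p)-[210,210])*4+1.5
c,s=np.cos(1.607),np.sin(1.607)
for a in(-.038,.038):
  for b in(-.0205,.0205): print("held lid",C([o["eef_pos"][0]+c*a-s*b,o["eef_pos"][1]+s*a+c*b,o["eef_pos"][2]+.0175]))
E
```

```text
[0.5995 0.3275 0.1272] [ 0.6949  0.7191 -0.0016 -0.0004] [-0.9199  0.2659 -1.0081]
held lid [149.2439 166.4067]
held lid [227.2651 176.6514]
held lid [ 98.9586 271.7287]
held lid [181.8124 283.687 ]
```

View pics/c4.png

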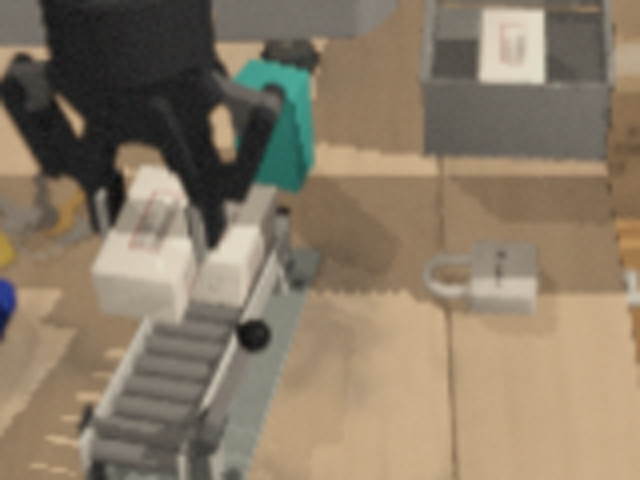

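The oldest carton is flat in the bin (510,45). The held carton is lined up above the lane and the rear slot is empty. Lowering.

{"method": "send_rows", "body": {
  "motion": "0.4 0.1 0.1 2 0; 0.4 0.1 0.1 4 0; 0.4 0.1 0.1 5 0; 0.4 0.1 0.1 5.3 0; 0.4 0.1 0.1 5.3 0"
}}

```text
clock: 11.85
eef_pos: [0.5992, 0.3291, 0.0769]
tool_rot: [0.694, 0.72, -0.001, -0.0]
ft_force: [-0.8, -0.5, -1.6]
grip_width: 0.0388
grasp_force: 61.8
```

{"method": "send_rows", "body": {
  "motion": "0.4 0 0 0.2 0; 0.4 0 0 0.4 0; 0.4 0 0 0.5 0; 0.4 0 0 0.5 0"
}}

```text
clock: 12.25
eef_pos: [0.6, 0.3293, 0.0725]
tool_rot: [0.694, 0.72, 0.0, 0.0]
ft_force: [0.2, 0.7, -1.7]
grip_width: 0.0385
grasp_force: 61.8
```

{"method": "send_rows", "body": {
  "motion": "0.4 0 0 0.2 0; 0.4 0 0 0.3 0; 0.4 0 0 0.4 0; 0.4 0 0 0.4 0"
}}

```text
clock: 12.65
eef_pos: [0.5998, 0.3292, 0.068]
tool_rot: [0.694, 0.72, -0.0, -0.0]
ft_force: [0.1, 0.3, -1.8]
grip_width: 0.0386
grasp_force: 61.8
```

{"method": "send_rows", "body": {
  "motion": "0.4 0 0 0.1 0; 0.4 0 0 0.2 0; 0.4 0 0 0.3 0; 0.4 0 0 0.3 0"
}}

```text
clock: 13.05
eef_pos: [0.6001, 0.3298, 0.0668]
tool_rot: [0.694, 0.72, 0.001, -0.0]
ft_force: [-3.4, -0.3, 4.3]
grip_width: 0.0386
grasp_force: 62.6
```

{"method": "send_rows", "body": {
  "motion": "0.4 0 -0.1 0 0; 0.1 0 -0.1 0 0; -0.2 0 -0.1 0 0; -0.3 0 -0.1 0 0; -0.3 0 -0.1 0 0"
}}

```text
clock: 13.55
eef_pos: [0.5984, 0.3289, 0.0644]
tool_rot: [0.694, 0.72, -0.001, -0.0]
ft_force: [-0.7, -0.2, -0.5]
grip_width: 0.0554
grasp_force: 0.0
```

{"method": "send_rows", "body": {
  "motion": "-0.3 0 0 -1 0; -0.3 0 0 -4 0; -0.3 0 0 -8 0; 0.2 0 0 -12 0; 1 0 0 -14 0"
}}

```text
clock: 14.05
eef_pos: [0.6003, 0.33, 0.2108]
tool_rot: [0.694, 0.72, 0.003, 0.001]
ft_force: [1.1, 1.7, 0.3]
grip_width: 0.0269
grasp_force: 0.0
```

{"method": "send_rows", "body": {
  "motion": "1 0 -4 0 0; 1 0 -8 0 0; 1 0 -12 0 0; 1 0 -16 0 0; 1 0 -16 0 0"
}}

```text
clock: 14.55
eef_pos: [0.4336, 0.3223, 0.2055]
tool_rot: [0.693, 0.721, -0.002, -0.001]
ft_force: [0.5, -0.1, -0.1]
grip_width: 0.0002
grasp_force: 0.0
```

```bash
python3 - <<'E'
from h import *
np.set_printoptions(precision=4,suppress=True)
b=snap("side","s5")[240:330,210:320]; a=snap("top","t5")[170:240,150:290]
can=np.zeros((600,770,3),np.uint8); can[:360,:440]=cv2.resize(b,(440,360),interpolation=cv2.INTER_CUBIC); can[360:600,:480]=cv2.resize(a,(480,240),interpolation=cv2.INTER_CUBIC); cv2.imwrite("pics/c5.png",can[:,:500,::-1])
o=bot.get_obs(); print(o["eef_pos"],o["tool_rot"])
cp,sp=np.cos(.157),np.sin(.157)
def pt(a,b,z):
    X,Z=(-.0675+a*cp-z*sp,.036+a*sp+z*cp); c,s=np.cos(1.607),np.sin(1.607); return [.6005+c*X-s*b,.3132+s*X+c*b,Z]
for a in(-.038,.038,.114):
    for b in(-.0205,.0205): print(a,b,(proj("side",pt(a,b,.029))-[210,240])*4+1.5)
E
```

```text
[0.4387 0.3238 0.2064] [0.6938 0.7201 0.0008 0.0003]
-0.038 -0.0205 [212.2123  60.1155]
-0.038 0.0205 [281.3344  69.2075]
0.038 -0.0205 [170.2167 136.0703]
0.038 0.0205 [243.6852 146.4012]
0.114 -0.0205 [122.3253 222.8799]
0.114 0.0205 [200.6577 234.7478]
```

View pics/c5.png

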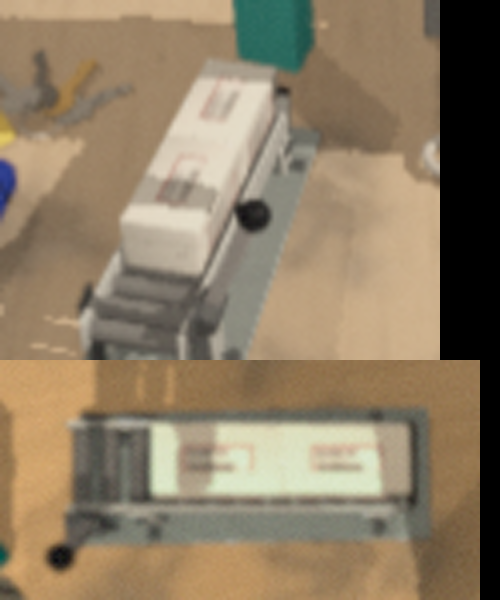

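Both cartons are seated end to end on the rollers, their corners within 2–4 crop px of prediction. The keeper ball is at side crop (253,213). Now I'll push the keeper over.

{"method": "send_rows", "body": {
  "motion": "1 3 2.4 0 0; 1 6.3 4.9 2 0; 1 6.3 4.9 5 0; 1 6.3 4.9 8 0; 1 6.3 4.9 8.5 0"
}}

```text
clock: 15.15
eef_pos: [0.4852, 0.3868, 0.1156]
tool_rot: [0.695, 0.719, -0.004, -0.0]
ft_force: [0.4, -0.2, 1.2]
grip_width: -0.0003
grasp_force: 0.0
```

{"method": "send_rows", "body": {
  "motion": "1 0 2 0 0; 1 0 4 0 0; 1 0 6 0 0; 1 0 8 0 0; 1 0 9.8 0 0"
}}

```text
clock: 15.65
eef_pos: [0.5854, 0.3918, 0.1218]
tool_rot: [0.695, 0.719, 0.001, -0.0]
ft_force: [-2.5, 0.5, -0.3]
grip_width: 0.0003
grasp_force: 1.0
```

```bash
python3 - <<'E'
from h import *
b=snap("side","s6")[230:330,200:320]; cv2.imwrite("pics/c6.png",cv2.resize(b,(600,500),interpolation=cv2.INTER_CUBIC)[:,:,::-1])
o=bot.get_obs(); print(o["eef_pos"],o["ft_force"])
for q in(1.3,1,.8,.5,.2): print(q,(proj("side",[.5607+.074*np.cos(q),.389,.075+.074*np.sin(q)])-[200,230])*5+2)
E
```

```text
[0.58813597 0.39134431 0.12138487] [1.49492151 1.14367071 0.12991469]
1.3 [247.54176211 296.65440468]
1 [199.04283078 304.32434445]
0.8 [173.23650208 315.93991707]
0.5 [146.68308035 341.48277733]
0.2 [136.12135689 374.17809019]
```

View pics/c6.png

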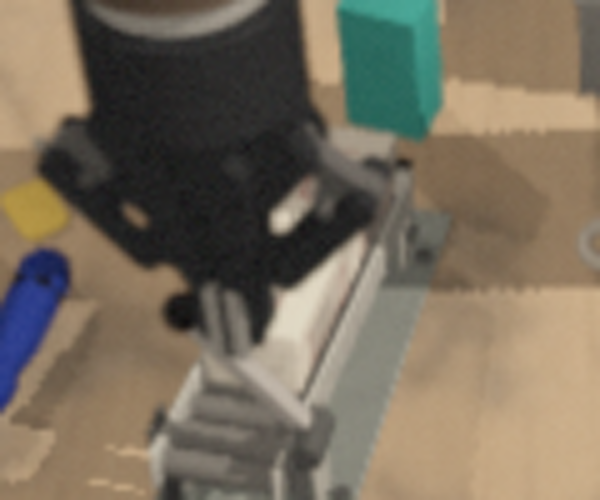

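The bar leans over the lane, with the ball at crop (182,312), q≈0.87. Going over the top and pressing down.

{"method": "send_rows", "body": {
  "motion": "1 0 0 -2.5 0; 1 0 0 -4.8 0; 1 0 1.2 -4.8 0; 1 0 2.4 -4.8 0; 1 0 2.4 -4.8 0"
}}

```text
clock: 16.2
eef_pos: [0.6096, 0.3924, 0.1697]
tool_rot: [0.695, 0.719, 0.002, 0.001]
ft_force: [-0.9, 0.7, -0.3]
grip_width: 0.0002
grasp_force: 0.0
```

{"method": "send_rows", "body": {
  "motion": "1 0 0 2 0; 1 0 0 4 0; 1 0 0 5.5 0; 1 0 0 7 0; 1 0 0 8 0"
}}

```text
clock: 16.7
eef_pos: [0.6075, 0.3925, 0.0882]
tool_rot: [0.694, 0.72, 0.0, 0.0]
ft_force: [0.8, -0.4, 1.8]
grip_width: -0.0002
grasp_force: 0.6
```

{"method": "send_rows", "body": {
  "motion": "1 0 0 0.3 0; 1 0 0 0.5 0; 1 0 0 0.6 0; 1 0 0 0.6 0"
}}

```text
clock: 17.1
eef_pos: [0.6077, 0.3927, 0.0827]
tool_rot: [0.694, 0.72, 0.0, -0.0]
ft_force: [-0.4, 0.4, -0.2]
grip_width: -0.0003
grasp_force: 0.0
```

{"method": "send_rows", "body": {
  "motion": "1 0 0 0.2 0; 1 0 0 0.3 0; 1 0 0 0.4 0; 1 0 0 0.4 0"
}}

```text
clock: 17.5
eef_pos: [0.6081, 0.3929, 0.079]
tool_rot: [0.694, 0.72, 0.001, 0.0]
ft_force: [0.8, 0.8, 3.2]
grip_width: -0.0002
grasp_force: 1.5
```

{"method": "send_rows", "body": {
  "motion": "1 0 0 0.1 0; 1 0 0 0.2 0; 1 0 0 0.2 0; 1 0 0 0.2 0"
}}

```text
clock: 17.9
eef_pos: [0.6082, 0.3929, 0.0788]
tool_rot: [0.694, 0.72, 0.001, 0.0]
ft_force: [-1.0, -1.8, 10.2]
grip_width: 0.0001
grasp_force: 4.7
```

Now at the end stop (10 N, no further travel). Retreating and checking.

{"method": "send_rows", "body": {
  "motion": "1 0 0 -3 0; 1 0 0 -7 0; 1 0 -3 -11 0; 1 0 -8 -13 0; 1 0 -12 -13 0"
}}

```text
clock: 18.4
eef_pos: [0.488, 0.3892, 0.2097]
tool_rot: [0.695, 0.719, 0.003, 0.0]
ft_force: [-0.7, 1.4, -0.4]
grip_width: -0.0001
grasp_force: 0.0
```

{"method": "send_rows", "body": {
  "motion": "1 0 -4 0 0; 1 0 -6 0 0; 1 0 -6 0 0; 1 0 -6 0 0"
}}

```text
clock: 18.8
eef_pos: [0.4278, 0.3864, 0.2065]
tool_rot: [0.694, 0.72, 0.0, 0.0]
ft_force: [-0.0, -0.4, 0.7]
grip_width: -0.0001
grasp_force: 0.0
```

```bash
python3 - <<'E'
from h import *
b=snap("side","s7")[200:330,220:380]; a=snap("top","t7")[170:320,150:430]
can=np.zeros((600,560,3),np.uint8); can[:325,:400]=cv2.resize(b,(400,325),interpolation=cv2.INTER_CUBIC); can[325:595,:504]=cv2.resize(a,(504,270),interpolation=cv2.INTER_CUBIC); cv2.imwrite("pics/c7.png",can[:,:,::-1])
for q in(.2,.1,0): print(q,(proj("side",[.5607+.074*np.cos(q),.389,.075+.074*np.sin(q)])-[220,200])*2.5)
E
```

```text
0.2 [ 17.06067845 261.08904509]
0.1 [ 17.10597877 267.05471147]
0 [ 18.03388632 273.17643227]
```

View pics/c7.png

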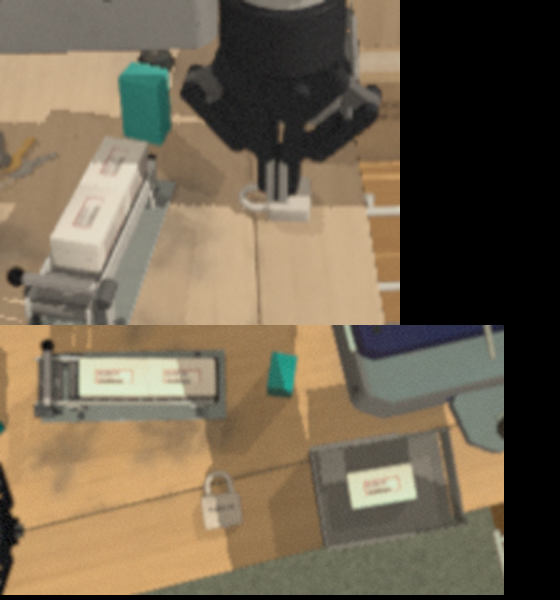

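The ball at (16,276) means q≈0, so the keeper is shut. The lane cartons are seated, the oldest is flat in the bin and the padlock is unmoved.

```bash
python3 -c "
from workcell import workorder; print(workorder.job_done())"
```

```text
the job is handed in; nothing more can be done
None
```

The job is handed in at about 19 s of the 72 s. The last pictures show the oldest carton flat in the bin, the next and new cartons seated in the lane, and the keeper shut; the hand-in returned no verdict.

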